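# Isolate the heater, lift the lid leaf and present the spare cam follower

### The arm

A 6-joint arm with a two-finger parallel gripper is mounted at the origin on the work surface. World frame = base frame: x ahead of the robot, y to its left, z up, the work surface at z = 0. Lengths are in m, angles in rad, forces in N, time in s.
With the tool pointing down it reaches from about 0.275 to 0.75 m from the base axis. Payload 10.2 kg.
Tool frame: the origin (TCP) lies midway between the tips of the shut fingers; the grasp point (between the pads) lies 19 mm behind it; z points along the fingers, y is the direction in which the jaws open and shut (so a half turn about z gives the same grasp; the last joint's range is limited). The gripper opens to 85 mm and grips with 20 to 120 N. Pads are 22 mm wide; open, the fingers measure 114 mm over their backs; the gripper's body (76 mm by 85 mm) begins 54 mm behind the grasp point. The pads swing forward as they close: fully open they stand 13 mm farther back than shut.
Start: joints at [1.086, 0.313, 1.498, -0, 1.331, -0.223], TCP at [0.136, 0.507, 0.231] pointing down, gripper open.
Joint ranges: [-2.94, 2.94], [-0.97, 2.17], [0.19, 2.56], [-1.23, 4.37], [0.02, 3.11], [-2.88, 2.88]. Speed limits (rad/s): [2.39, 2.39, 3.01, 3.14, 3.14, 3.14].

### API

Orientations are given as a unit quaternion [x, y, z, w].
In Python, from station import monitor, optics, bot gives the robot as it stands.
- The arm moves only by the shell command python3 -m handwheel 'ROWS' [FORCE]. ROWS is text: rows parted by semicolons, each of 7 numbers parted by spaces: the turn, a rotation vector about the tool's x, y, z in degrees, then the shift along the tool's x, y, z in m, then the finger opening in m, from 0 to 0.0854. A call has 1 to 10 rows; each row is the pose to reach, as a shift and turn from the pose commanded when the call began, along the tool's axes at that moment; what a row does not reach only later rows make up. A row lasts 1/8 s, in which the tool goes at most 62.5 mm and 10.7 degrees, less where a joint would pass 70% of its speed; a pose out of reach is approached as far as the arm can. A call with a gripper value outside its range is refused whole. The fingers move at their own pace and stop on an object; FORCE is the grip in N (left out, the last holds). Time passes only in rows, so rows that repeat a pose let the fingers close. It gives the time, the measured TCP pose, the force and the opening at its end, in the units of the state.
- monitor.get_obs(): the state, without advancing time (a new reading comes with each control period).
- optics.get_image(name): name is "side" or "top"; returns the picture (384x512x3 uint8, red, green, blue); there is no depth.
- optics.camera_model(name): a dict with "fx", "fy", "cx", "cy" (pixels), "R" (3x3) and "t" (3): a world point X has camera coordinates R X + t. Camera axes: x right, y down, z forward; pixel columns grow to the right and rows downward; lengths in m; the calibration is good to about 2 mm. A picture is of the moment at which its call begins. camera_model takes no time and is no camera call.
- bot.job_done(): hands the job in, once; it reports no verdict.
The state is a dict: "t": time; "joint_positions": joint angles; "dq": joint speeds; "joint_torque": joint torques, N m; "tcp_pos": TCP position; "eef_rot": TCP orientation; "ft_force": force on the tool from outside, world axes, zero at the start; "torque": the same for the moment, N m; "gripper_width": finger opening in m.
Only numpy, scipy, OpenCV 4.12 (cv2) and the standard library are available. Lean on these libraries where they do the work, as an engineer would, in place of code of your own. Each camera call takes 0.05 s, during which the arm holds its last target.

### The job

First throw the chest heater's isolator lever fully over to off, away from the robot. Then lift the shut leaf of the parts chest's lid by its loop handle until it leans back past upright and stays there, and draw the steel cam follower (the one with the wide roller head) up out of its bore, leaving the narrower PVC spacer in its own bore and the parts in the open half alone. Finish while still holding the follower in the gripper, upright and still, stem down, over the middle of the inspection tray, with the foot of its stem at least 100 mm above the tray.

Things in the scene. Friction and masses are not known exactly. Their poses are not given: they have to be found in the camera images.
- chest: Green steel parts chest, fixed, 142 (x) x 420 (y) x 110 mm high, walls 4 mm. Origin on the plinth under the centre of its left half, which the flap covers; x from -71 to +71, y from -315 to +105 mm in its frame (x away from the robot, z up). Divider at y -105. The right half is open, holding impeller and pressure switch; its lid leaf is fixed, folded back to the far side, top 230 mm high.
- bores (a point): In the covered left half of the chest: centre of the top face of a fixed steel block, 80 x 170 mm, 44 mm above the plinth. Two upright bores 19 mm wide lie 45 mm to either side of this point along the chest's y axis: one holds the cam follower, the other the PVC spacer, either way round.
- flap_hinge (a point): Middle of the flap's hinge line, on the chest's far (+x) top edge, 110 mm above the plinth; the hinge line runs along the chest's y axis.
- flap_handle (a point): Centre of the round steel bar (10 mm thick, 110 mm long, along the chest's y) of the flap's loop handle, in the flap's plane, 45 mm beyond its near edge (40 mm open gap between bar and chest), 187 mm from the hinge line. Can be pinched from above, fingers astride the bar; it may turn between the fingers as the flap swings.
- flap (a joint): Angle of the flap, the shut left leaf of the lid: green steel 142 x 206 x 4 mm, 0.35 kg. 0 = shut and level, 1.57 = upright, 1.9 = stop, leaning back away from the robot; starts between 0 and 0.12. The hinge is stiff (0.45 N m friction), so the flap stays where it is left; about 4 N at the handle lifts it.
- isolator (a joint): Angle of the isolator lever: 0 = on, leaning 0.5 rad towards the robot side (-x of its base); 1.0 = fully off, leaning 0.5 rad the other way (+x of its base). It starts between 0 and 0.15, stays where left, moves with about 1 N at the knob.
- isolator_base: Grey block of the heater isolator, fixed, 70 x 50 x 25 mm; origin at the centre of its underside; the lever swings in the x-z plane of this body about a pivot 22 mm above the origin, from -x (on) to +x (off).
- isolator_tip (a point): Centre of the black ball knob, 26 mm in diameter, on the end of the isolator lever, 80 mm from the pivot; the lever rod is 10 mm thick.
- follower: Steel cam follower, loose, about 0.26 kg, upright in one bore, hidden until the flap is lifted. Origin: centre of the stem's foot, 8 mm above the plinth at start; z up the stem. Stem 15 mm thick to 36 mm height (all in the bore), collar 28 mm wide from 36 to 44 (rests on the block), neck 18 mm wide, then round roller head 36 mm wide from 56 to 82 mm: grip the roller.
- spacer: The grey PVC spacer, loose, 0.05 kg, upright in the other bore: stem 15 mm in diameter to 36 mm, plain body 26 mm in diameter from 36 to 60 mm, black hole mark on top. Origin at the foot of its stem. To be left in place.
- impeller: Cast-iron pump impeller, loose, 90 mm in diameter, 30 mm high, lying in the chest's open half. Origin at the centre of its underside. To be left alone.
- pressure_switch: Brass pressure switch, loose, 36 mm in diameter, 58 mm high, standing in the chest's open half. Origin at the centre of its underside. To be left alone.
- tray: Shallow square steel inspection tray, fixed, 130 x 130 mm, rim 18 mm high, floor 3 mm thick. Origin at the centre of its underside, on the plinth. The tray and the isolator stand on the left of the chest, one nearer, one farther, either way round.
Mind the look-alikes: they are no part of the job. Several things have the shape of the isolator_base; the one meant has the colours described above.

How it is judged:
By the outcome, as a careful person would: the job done as asked, in the order asked, and still so for the second after the job is handed in, while the arm keeps its last pose, push and grip.
It also fails if it takes over 72 s, if anything falls off the work surface, if the arm or the gripper's body presses on something with over 40 N, if the wrist force passes 120 N, or if a joint passes its speed limit or range.

## Working session

There is one attempt and no reset: what is moved stays moved. The work goes in short steps, Python scripts to look and compute and a shell command to move; the robot and the scene stay as the last step left them, time stands still between calls to the robot, and variables do not carry over. Pictures are saved under pics/ and viewed, and the job is handed in when it is done.

```bash
ls; mkdir -p pics
cat > h.py <<'E'
import numpy as np, cv2
from station import monitor, optics, bot
def cam(n):
    c=optics.camera_model(n); return c,np.array(c["R"]),np.array(c["t"])
def ray(n,u,v):
    c,R,t=cam(n); d=R.T@np.array([(u-c["cx"])/c["fx"],(v-c["cy"])/c["fy"],1]); return -R.T@t,d
def onz(n,u,v,z):
    o,d=ray(n,u,v); return o+d*(z-o[2])/d[2]
def proj(n,X):
    c,R,t=cam(n); p=R@np.array(X)+t; return c["fx"]*p[0]/p[2]+c["cx"],c["fy"]*p[1]/p[2]+c["cy"]
def tri(n1,p1,n2,p2):
    o1,d1=ray(n1,*p1);o2,d2=ray(n2,*p2)
    s=np.linalg.lstsq(np.c_[d1,-d2],o2-o1,rcond=None)[0]
    a=o1+d1*s[0];b=o2+d2*s[1]; return (a+b)/2,np.linalg.norm(a-b)
def snap(n,f):
    im=optics.get_image(n)[:,:,::-1].copy(); cv2.imwrite(f"pics/{f}.png",im); return im
E
python3 - <<'E'
from h import *
for n in("side","top"):
    snap(n,n+"0"); c,R,t=cam(n); print(n,c["fx"],c["cx"],c["cy"],(-R.T@t).round(3),R.round(3).tolist())
print(monitor.get_obs())
E
```

```text
pics
side 367.96989267895054 253.47853943911704 195.21267796118502 [ 0.407 -0.682  0.65 ] [[0.981, -0.193, 0.005], [-0.115, -0.604, -0.788], [0.155, 0.773, -0.615]]
top 418.0582140380123 259.9609804337761 196.73472075185498 [0.35  0.002 1.062] [[-0.029, -0.999, -0.018], [-0.98, 0.032, -0.195], [0.195, 0.012, -0.981]]
{'t': 0.1, 'joint_positions': array([ 1.08557876e+00,  3.13381345e-01,  1.49835918e+00, -8.00531813e-06,
        1.33100705e+00, -2.23392954e-01]), 'dq': array([-0.00023457, -0.00101416, -0.00265532, -0.00013917, -0.00033703,
        0.00043225]), 'joint_torque': array([ 2.62877482e-03, -4.12904871e+01, -2.60138851e+01, -1.19001988e-04,
        3.00046224e-03,  2.95932090e-06]), 'tcp_pos': array([0.13579214, 0.50689477, 0.23079953]), 'eef_rot': array([ 1.30537732e-01,  9.91443174e-01, -5.42939891e-04, -1.96696634e-04]), 'ft_force': array([ 0.76392268, -0.51727096, -0.03833022]), 'torque': array([ 0.01153848, -0.01620448, -0.0479245 ]), 'gripper_width': 0.08556002371465189}
```

View pics/side0.png

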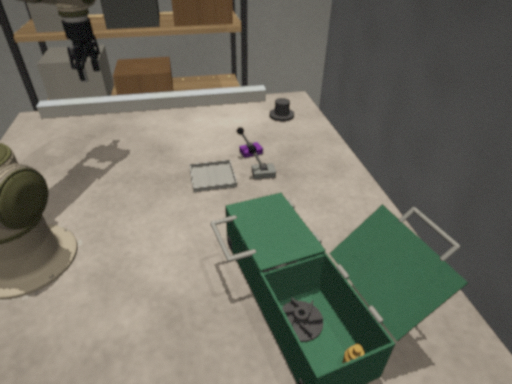

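View pics/top0.png

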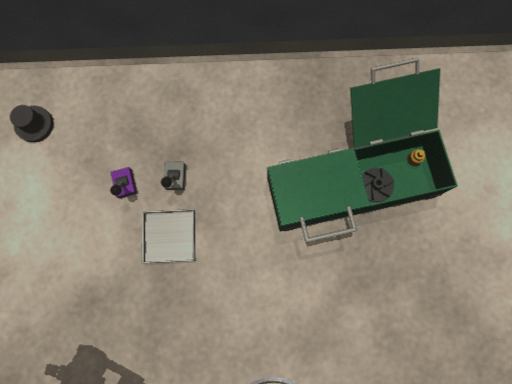

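Run:
```python
import cv2,numpy as np
a=cv2.imread('pics/top0.png')[130:280,90:240];b=cv2.imread('pics/side0.png')[110:260,180:330]
cv2.imwrite('pics/crop0.png',np.hstack([cv2.resize(x,None,fx=2.6,fy=2.6,interpolation=2) for x in(a,b)]))
a=cv2.imread('pics/top0.png')[120:260,255:465]
cv2.imwrite('pics/crop1.png',cv2.resize(a,None,fx=3.8,fy=3.8,interpolation=2))
```

```text
(no output)
```

View pics/crop0.png

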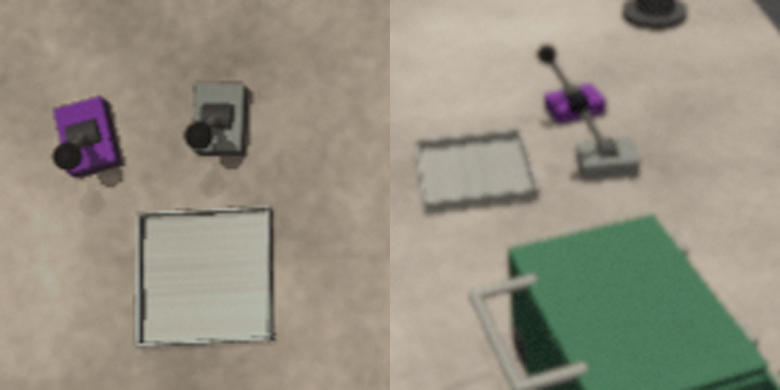

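View pics/crop1.png

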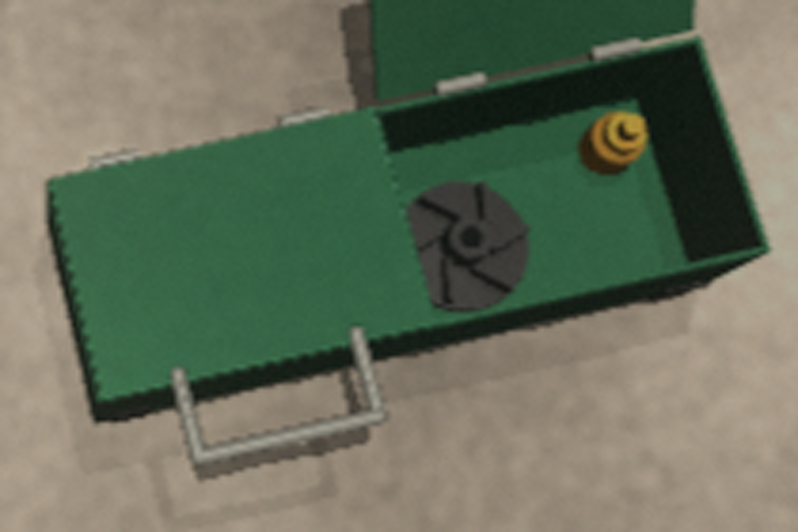

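Run:
```python
from h import *
def c0(x,y): return (90+x/2.6,130+y/2.6) if x<390 else (180+(x-390)/2.6,110+y/2.6)
def c1(x,y): return (255+x/3.8,120+y/3.8)
print("knob",tri("top",c0(198,135),"side",c0(575,102)))
print("purple knob",tri("top",c0(67,155),"side",c0(546,54)))
# tray corners (rim)
T=[c0(137,214),c0(271,208),c0(273,340),c0(137,345)]
for p in T: print("tray rim z.018",onz("top",*p,.018).round(4))
S=[c0(418,143),c0(518,131),c0(537,193),c0(427,205)]
for p in S: print("  side z.018",onz("side",*p,.018).round(4))
# block top face z=.025
for q in [(194,82),(243,83),(243,152),(195,152)]: print("iso top",onz("top",*c0(*q),.025).round(4))
# chest lid corners z=.11
for n,q in [("TL",(50,181)),("TRdiv",(374,113)),("BL",(97,400)),("BR",(430,328)),("farright",(698,40)),("nearright",(768,250))]: print(n,onz("top",*c1(*q),.112).round(4))
print("handle",[onz("top",*c1(*q),.112).round(4) for q in [(202,452),(375,415)]])
# tri handle
def s(x,y):return(x,y)
a=cv2.imread('pics/side0.png')[180:290,190:340]
cv2.imwrite('pics/crop2.png',cv2.resize(a,None,fx=5,fy=5,interpolation=2))
```

```text
knob (array([0.58505953, 0.23724917, 0.09167046]), np.float64(0.0031819356036234367))
purple knob (array([0.57129954, 0.35844385, 0.089907  ]), np.float64(0.0017596579596805952))
tray rim z.018 [0.5273 0.3138 0.018 ]
tray rim z.018 [0.5291 0.1825 0.018 ]
tray rim z.018 [0.4015 0.1804 0.018 ]
tray rim z.018 [0.4006 0.3105 0.018 ]
  side z.018 [0.4039 0.2992 0.018 ]
  side z.018 [0.5254 0.3034 0.018 ]
  side z.018 [0.5281 0.1726 0.018 ]
  side z.018 [0.4061 0.1731 0.018 ]
iso top [0.6572 0.2583 0.025 ]
iso top [0.6545 0.2094 0.025 ]
iso top [0.5844 0.2089 0.025 ]
iso top [0.5859 0.2561 0.025 ]
TL [ 0.6083 -0.0076  0.112 ]
TRdiv [ 0.6451 -0.21    0.112 ]
BL [ 0.4714 -0.0314  0.112 ]
BR [ 0.5088 -0.2339  0.112 ]
farright [ 0.6856 -0.4147  0.112 ]
nearright [ 0.5503 -0.4419  0.112 ]
handle [array([ 0.4382, -0.0927,  0.112 ]), array([ 0.4572, -0.197 ,  0.112 ])]
```

View pics/crop2.png

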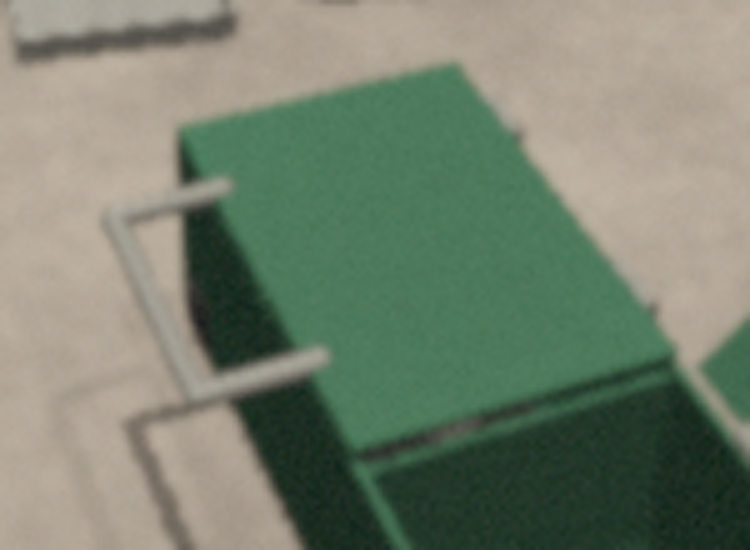

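```bash
cat >> h.py <<'E'
from scipy.spatial.transform import Rotation as Ro
def go(targets):
    o=monitor.get_obs(); R=Ro.from_quat(o["eef_rot"]).as_matrix(); p=o["tcp_pos"]
    print("tcp",p.round(4),"yaw of tool y",np.degrees(np.arctan2(R[1,1],R[0,1])).round(1),"tilt z",R[:,2].round(3),"F",o["ft_force"].round(1),"w",round(float(o["gripper_width"]),4),"t",o["t"])
    for t in targets: print(t,"->",(R.T@(np.array(t)-p)).round(4))
E
python3 - <<'E'
from h import *
go([(.35,.42,.22),(.535,.236,.2),(.535,.236,.078)])
E
```

```text
tcp [0.1358 0.5069 0.2308] yaw of tool y 75.0 tilt z [-0.001 -0.001 -1.   ] F [ 0.8 -0.5 -0. ] w 0.0856 t 0.1
(0.35, 0.42, 0.22) -> [-0.2294 -0.0285  0.0108]
(0.535, 0.236, 0.2) -> [-0.4557 -0.1583  0.0309]
(0.535, 0.236, 0.078) -> [-0.4558 -0.1582  0.1529]
```

```bash
python3 -m handwheel '0 0 -5 -0.05 -0.017 0.003 0; 0 0 -10 -0.1 -0.035 0.007 0; 0 0 -15 -0.15 -0.052 0.01 0; 0 0 -15 -0.2 -0.07 0.013 0; 0 0 -15 -0.25 -0.087 0.017 0; 0 0 -15 -0.3 -0.104 0.02 0; 0 0 -15 -0.35 -0.122 0.024 0; 0 0 -15 -0.4 -0.139 0.027 0; 0 0 -15 -0.456 -0.158 0.031 0; 0 0 -15 -0.456 -0.158 0.031 0'
python3 - <<'E'
from h import *
go([(.535,.236,.078)])
snap("top","top1");snap("side","side1")
E
```

```text
t: 1.35
tcp_pos: [0.5375, 0.2339, 0.1989]
eef_rot: [0.002, 1.0, -0.0, -0.001]
ft_force: [-0.2, 0.5, -0.0]
gripper_width: 0.0001
tcp [0.5375 0.2339 0.1989] yaw of tool y 89.8 tilt z [-0.001 -0.001 -1.   ] F [-0.2  0.5 -0. ] w 0.0001 t 1.35
(0.535, 0.236, 0.078) -> [0.0023 0.0022 0.1209]
```

```bash
python3 -m handwheel '0 0 0 0.002 0.001 0.04 0; 0 0 0 0.002 0.001 0.08 0; 0 0 0 0.002 0.001 0.12 0; 0 0 0 0.002 0.001 0.12 0'
python3 - <<'E'
from h import *
go([(.535,.236,.078)])
snap("top","top2");s=snap("side","side2")
cv2.imwrite('pics/c2.png',np.hstack([cv2.resize(x,None,fx=2.6,fy=2.6,interpolation=2) for x in(cv2.imread('pics/top2.png')[130:280,90:240],s[70:220,180:330])]))
E
```

```text
t: 1.95
tcp_pos: [0.5311, 0.2381, 0.0784]
eef_rot: [-0.001, 1.0, -0.001, -0.003]
ft_force: [-0.6, 0.7, 0.7]
gripper_width: -0.0002
tcp [0.5311 0.2381 0.0784] yaw of tool y 90.1 tilt z [-0.005 -0.001 -1.   ] F [-0.6  0.7  0.7] w -0.0002 t 1.95
(0.535, 0.236, 0.078) -> [-0.0039 -0.0021  0.0004]
```

View pics/c2.png

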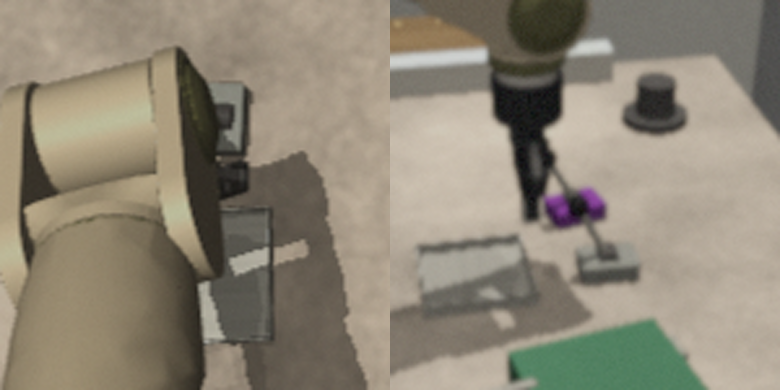

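```bash
python3 -m handwheel '0 0 0 -0.015 0.002 0 0; 0 0 0 -0.03 0.002 0 0; 0 0 0 -0.042 0.002 0 0; 0 0 0 -0.054 0.002 0 0; 0 0 0 -0.066 0.002 0 0; 0 0 0 -0.078 0.002 0 0; 0 0 0 -0.088 0.002 0 0; 0 0 0 -0.094 0.002 0 0; 0 0 0 -0.098 0.002 0 0'
python3 - <<'E'
from h import *
go([(.64,.236,.078)])
s=snap("side","side3")
cv2.imwrite('pics/c3.png',cv2.resize(s[70:220,180:330],None,fx=4,fy=4,interpolation=2))
E
```

```text
t: 3.18
tcp_pos: [0.6317, 0.2396, 0.0806]
eef_rot: [-0.0, 1.0, 0.0, 0.0]
ft_force: [-1.1, 0.4, -0.5]
gripper_width: -0.0
tcp [0.6317 0.2396 0.0806] yaw of tool y 90.0 tilt z [ 0.  0. -1.] F [-1.1  0.4 -0.5] w -0.0 t 3.175
(0.64, 0.236, 0.078) -> [-0.0083 -0.0036  0.0027]
```

View pics/c3.png

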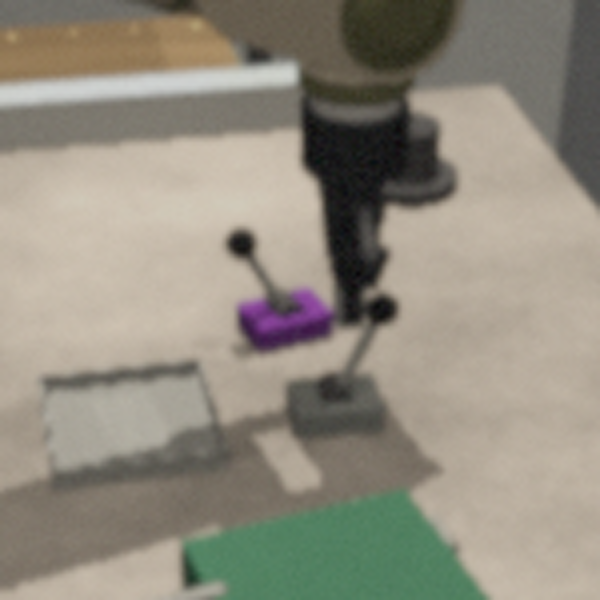

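```bash
python3 -m handwheel '0 0 0 -0.004 0 0 0; 0 0 0 -0.007 0 0 0;0 0 0 -0.007 0 0 0'
python3 -m handwheel '0 0 0 -0.003 0 0 0; 0 0 0 -0.003 0 0 0'
python3 - <<'E'
from h import *
go([(.64,.236,.078)])
o,d=ray("side",180+382/4,70+308/4)
for y in(.234,.238): print("earlier knob",(o+d*(y-o[1])/d[1]).round(4))
s=snap("side","side4")
cv2.imwrite('pics/c4.png',cv2.resize(s[70:220,180:330],None,fx=4,fy=4,interpolation=2))
E
```

```text
t: 3.6
tcp_pos: [0.6368, 0.2397, 0.0801]
eef_rot: [-0.0, 1.0, -0.0, -0.003]
ft_force: [-10.6, -0.7, 2.5]
gripper_width: 0.0003
t: 3.85
tcp_pos: [0.6373, 0.2398, 0.0799]
eef_rot: [-0.0, 1.0, -0.001, -0.006]
ft_force: [-25.4, -2.7, 10.2]
gripper_width: -0.0001
tcp [0.6373 0.2398 0.0799] yaw of tool y 90.0 tilt z [-0.012 -0.002 -1.   ] F [-25.4  -2.7  10.2] w -0.0001 t 3.85
(0.64, 0.236, 0.078) -> [-0.0027 -0.0038  0.0019]
earlier knob [0.6562 0.234  0.0929]
earlier knob [0.6573 0.238  0.0905]
```

View pics/c4.png

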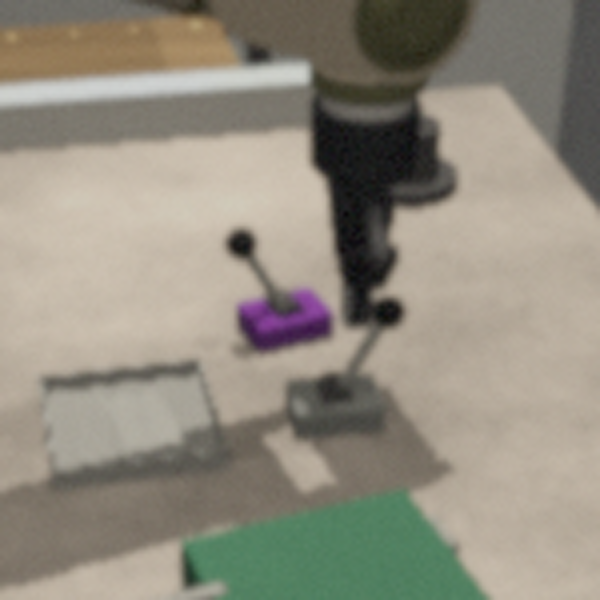

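```bash
python3 -m handwheel '0 0 0 0.03 0 0 0; 0 0 0 0.04 0 -0.05 0; 0 0 0 0.04 0 -0.1 0; 0 0 0 0.04 0 -0.14 0; 0 0 0 0.04 0 -0.14 0'
python3 - <<'E'
from h import *
c1=lambda x,y:(255+x/3.8,120+y/3.8); c2=lambda x,y:(190+x/5,180+y/5)
for a,b in [((202,455),(110,215)),((375,415),(195,395))]: print(tri("top",c1(*a),"side",c2(*b)))
m,_=tri("top",c1(288,435),"side",c2(153,305)); print(m)
s=snap("side","side5")
cv2.imwrite('pics/c5.png',cv2.resize(s[70:220,180:330],None,fx=4,fy=4,interpolation=2))
go([(m[0],m[1],.23),(m[0],m[1],m[2]-.019)])
E
```

```text
t: 4.53
tcp_pos: [0.6027, 0.2398, 0.2242]
eef_rot: [-0.0, 1.0, 0.001, 0.004]
ft_force: [0.2, 0.2, -0.4]
gripper_width: -0.0001
(array([ 0.43557825, -0.09198195,  0.11856051]), np.float64(0.0005638062737986487))
(array([ 0.4569242 , -0.1965312 ,  0.11433637]), np.float64(1.0763318140247294e-05))
[ 0.44685359 -0.14420159  0.11360379]
tcp [0.6019 0.2396 0.2215] yaw of tool y 90.0 tilt z [ 0.003  0.001 -1.   ] F [ 0.8 -0.4 -0. ] w 0.0001 t 4.575
(np.float64(0.4468535913305377), np.float64(-0.14420158504456576), 0.23) -> [ 0.1551 -0.3838 -0.0091]
(np.float64(0.4468535913305377), np.float64(-0.14420158504456576), np.float64(0.09460378547971739)) -> [ 0.1554 -0.3838  0.1263]
```

View pics/c5.png

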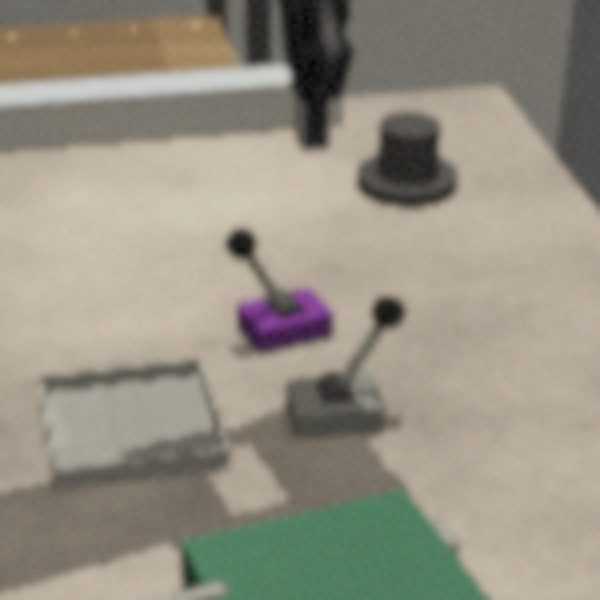

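```bash
python3 -m handwheel '0 0 10 0.02 -0.048 0 0.04; 0 0 20 0.04 -0.096 0.005 0.04; 0 0 30 0.06 -0.144 0.01 0.04; 0 0 40 0.08 -0.192 0.015 0.04; 0 0 50 0.1 -0.24 0.02 0.04; 0 0 60 0.12 -0.288 0.02 0.04; 0 0 70 0.14 -0.336 0.02 0.04; 0 0 79.5 0.155 -0.384 0.02 0.04; 0 0 79.5 0.155 -0.384 0.02 0.04; 0 0 79.5 0.155 -0.384 0.02 0.04'
python3 - <<'E'
from h import *
go([(.447,-.144,.12),(.447,-.144,.096)])
s=snap("side","side6")
cv2.imwrite('pics/c6.png',cv2.resize(s[120:320,150:350],None,fx=3,fy=3,interpolation=2))
E
```

```text
t: 5.82
tcp_pos: [0.4463, -0.144, 0.1995]
eef_rot: [0.639, 0.769, 0.0, -0.001]
ft_force: [-0.0, -0.1, 0.0]
gripper_width: 0.0398
tcp [ 0.4463 -0.144   0.1995] yaw of tool y 10.6 tilt z [-0.001  0.001 -1.   ] F [-0.  -0.1  0. ] w 0.0398 t 5.825
(0.447, -0.144, 0.12) -> [-0.0002  0.0008  0.0795]
(0.447, -0.144, 0.096) -> [-0.0003  0.0008  0.1035]
```

View pics/c6.png

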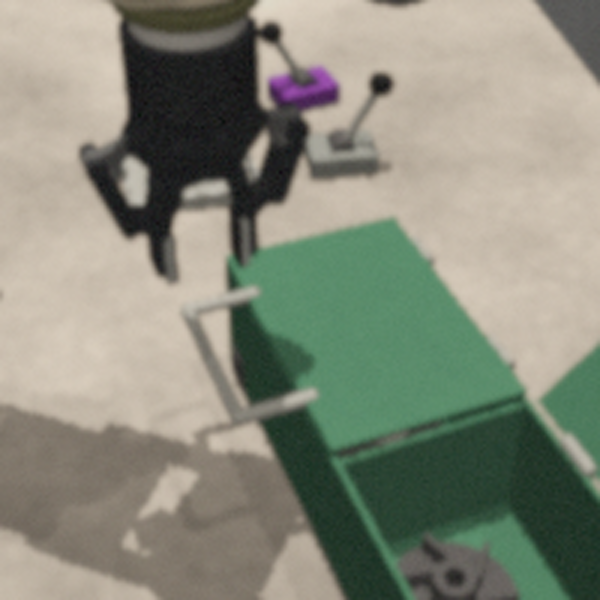

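```bash
python3 -m handwheel '0 0 0 0 0.001 0.04 0.04; 0 0 0 0 0.001 0.08 0.04; 0 0 0 0 0.001 0.105 0.04; 0 0 0 0 0.001 0.105 0.025; 0 0 0 0 0.001 0.105 0; 0 0 0 0 0.001 0.105 0; 0 0 0 0 0.001 0.105 0' 25
python3 - <<'E'
from h import *
go([])
s=snap("side","side7")
cv2.imwrite('pics/c7.png',cv2.resize(s[120:320,150:350],None,fx=3,fy=3,interpolation=2))
E
```

```text
t: 6.75
tcp_pos: [0.4462, -0.144, 0.0958]
eef_rot: [0.639, 0.769, -0.001, -0.001]
ft_force: [-8.9, -2.2, -2.3]
gripper_width: 0.0087
tcp [ 0.4462 -0.144   0.0958] yaw of tool y 10.6 tilt z [-0.003  0.    -1.   ] F [-8.9 -2.2 -2.3] w 0.0087 t 6.75
```

View pics/c7.png

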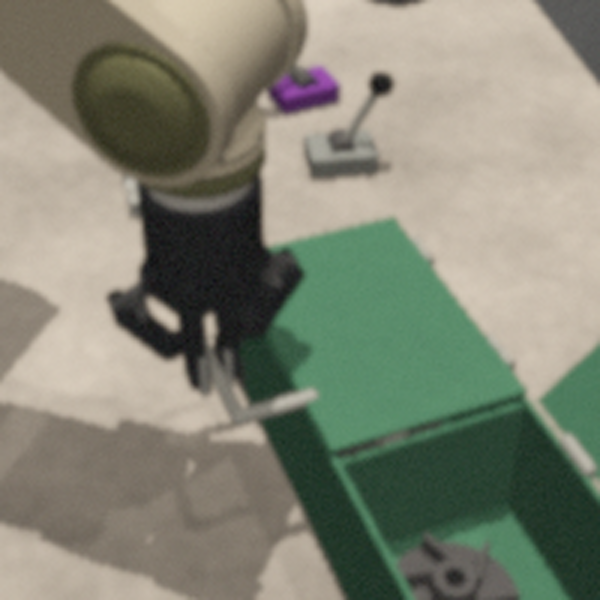

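```bash
python3 -m handwheel '0 0 0 0 0.001 -0.015 0; 0 0 0 0 0.004 -0.033 0; 0 0 0 0 0.008 -0.0515 0; 0 0 0 0 0.0145 -0.069 0; 0 0 0 0 0.0225 -0.086 0; 0 0 0 0 0.0325 -0.102 0; 0 0 0 0 0.0435 -0.117 0; 0 0 0 0 0.0565 -0.13 0; 0 0 0 0 0.0565 -0.13 0' 25
python3 - <<'E'
from h import *
go([])
s=snap("side","side8")
cv2.imwrite('pics/c8.png',cv2.resize(s[50:320,130:400],None,fx=2.2,fy=2.2,interpolation=2))
E
```

```text
t: 7.92
tcp_pos: [0.5033, -0.133, 0.2274]
eef_rot: [0.639, 0.769, 0.0, 0.0]
ft_force: [-5.5, 3.7, 6.4]
gripper_width: 0.009
tcp [ 0.5033 -0.133   0.2274] yaw of tool y 10.6 tilt z [ 0.001 -0.    -1.   ] F [-5.5  3.7  6.4] w 0.009 t 7.925
```

View pics/c8.png

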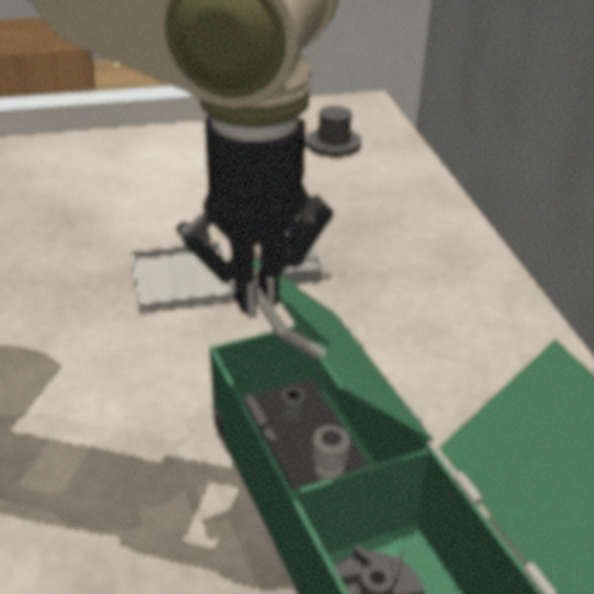

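```bash
python3 -m handwheel '0 0 0 0 0.014 -0.0125 0; 0 0 0 0 0.029 -0.023 0; 0 0 0 0 0.0455 -0.0325 0; 0 0 0 0 0.0625 -0.04 0; 0 0 0 0 0.08 -0.046 0; 0 0 0 0 0.0985 -0.05 0; 0 0 0 0 0.117 -0.0525 0; 0 0 0 0 0.1355 -0.053 0;0 0 0 0 0.1355 -0.053 0' 25
python3 - <<'E'
from h import *
go([])
s=snap("side","side9")
cv2.imwrite('pics/c9.png',cv2.resize(s[50:320,130:400],None,fx=2.2,fy=2.2,interpolation=2))
E
```

```text
t: 9.1
tcp_pos: [0.6374, -0.1078, 0.2801]
eef_rot: [0.639, 0.77, 0.001, 0.001]
ft_force: [1.9, 5.5, 3.1]
gripper_width: 0.0088
tcp [ 0.6374 -0.1078  0.2801] yaw of tool y 10.6 tilt z [ 0.004  0.001 -1.   ] F [1.9 5.5 3.1] w 0.0088 t 9.1
```

View pics/c9.png

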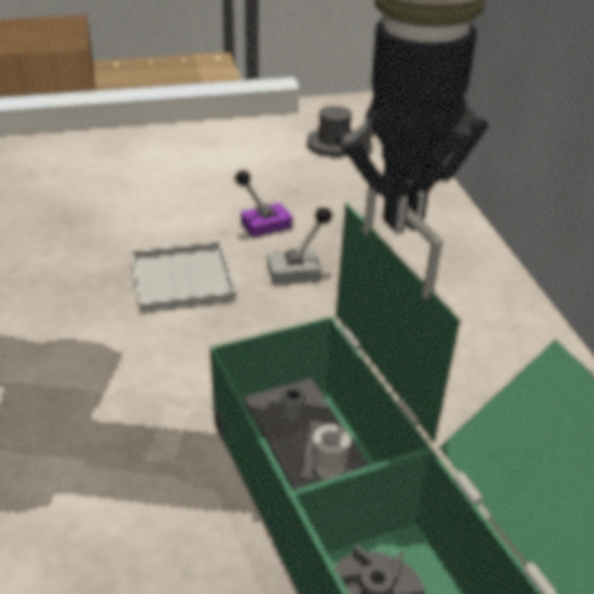

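```bash
python3 -m handwheel '0 0 0 0 0.012 0.0005 0; 0 0 0 0 0.024 0.002 0; 0 0 0 0 0.034 0.004 0; 0 0 0 0 0.034 0.004 0; 0 0 0 0 0.034 0.004 0.035; 0 0 0 0 0.034 0.004 0.035; 0 0 0 0 0.034 -0.02 0.035; 0 0 0 0 0.034 -0.05 0.035; 0 0 0 0 0.034 -0.05 0.035' 25
python3 - <<'E'
from h import *
go([])
s=snap("side","side10")
cv2.imwrite('pics/c10.png',cv2.resize(s[50:320,130:400],None,fx=2.2,fy=2.2,interpolation=2))
E
```

```text
t: 10.28
tcp_pos: [0.6699, -0.1036, 0.3309]
eef_rot: [0.64, 0.769, 0.001, 0.002]
ft_force: [-0.4, 0.6, -0.3]
gripper_width: 0.0353
tcp [ 0.6699 -0.1036  0.3309] yaw of tool y 10.5 tilt z [ 0.005 -0.002 -1.   ] F [-0.4  0.6 -0.3] w 0.0353 t 10.275
```

View pics/c10.png

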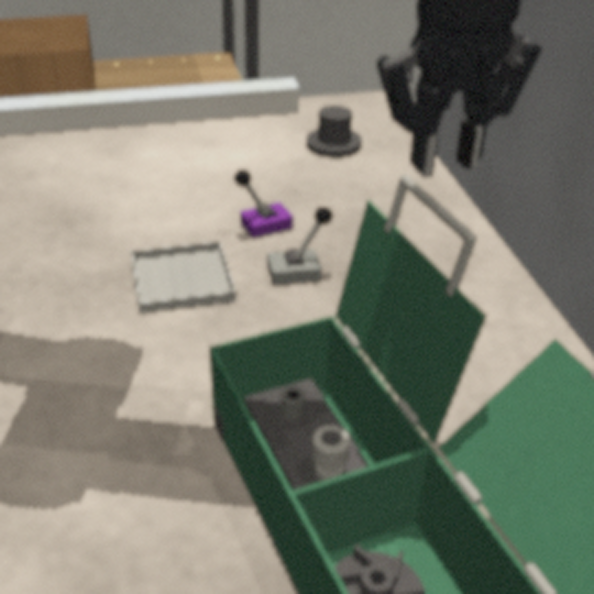

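```bash
python3 -m handwheel '0 0 0 0.03 -0.03 -0.01 0.035; 0 0 0 0.06 -0.07 -0.01 0.045; 0 0 0 0.1 -0.1 -0.01 0.055; 0 0 0 0.14 -0.14 -0.01 0.055; 0 0 0 0.18 -0.18 -0.01 0.055; 0 0 0 0.22 -0.22 -0.01 0.055;0 0 0 0.22 -0.22 -0.01 0.055'
python3 - <<'E'
from h import *
go([])
s=snap("side","side11");t=snap("top","top11")
a=s[170:290,200:360]; b=t[100:240,240:420]
cv2.imwrite('pics/c11s.png',cv2.resize(a,None,fx=5,fy=5,interpolation=2))
cv2.imwrite('pics/c11t.png',cv2.resize(b,None,fx=4.2,fy=4.2,interpolation=2))
E
```

```text
t: 11.2
tcp_pos: [0.4108, 0.0745, 0.3381]
eef_rot: [0.638, 0.77, 0.0, 0.0]
ft_force: [0.0, 0.1, 0.7]
gripper_width: 0.0551
tcp [0.4108 0.0745 0.3381] yaw of tool y 10.6 tilt z [ 0.  0. -1.] F [0.  0.1 0.7] w 0.0551 t 11.2
```

View pics/c11s.png

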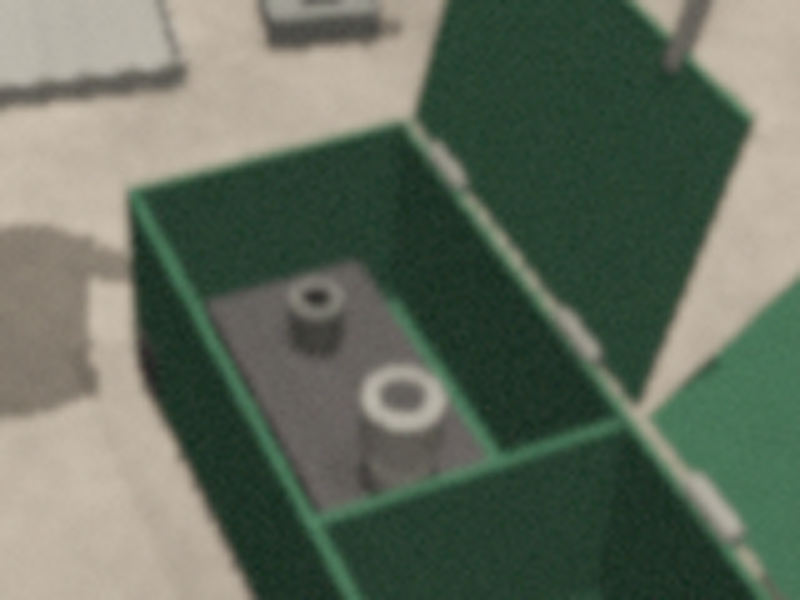

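View pics/c11t.png

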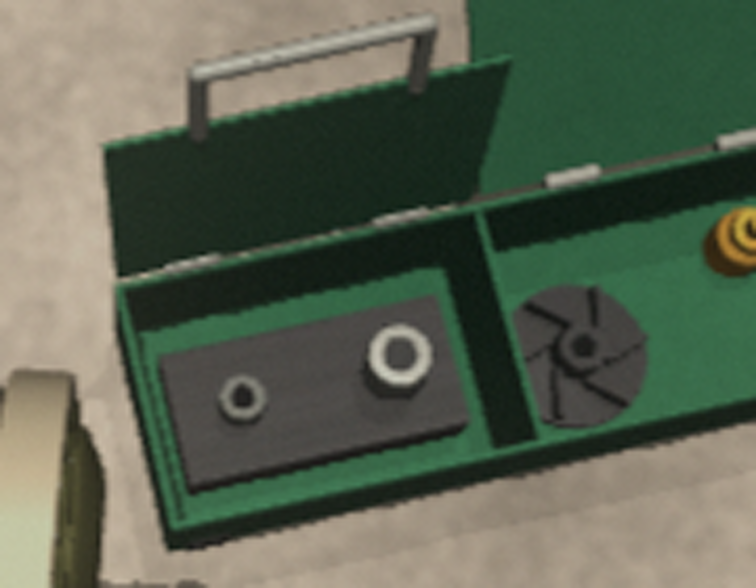

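Run:
```python
from h import *
ct=lambda x,y:(240+x/4.2,100+y/4.2); cs=lambda x,y:(200+x/5,170+y/5)
print(tri("top",ct(399,355),"side",cs(403,397)), onz("top",*ct(399,355),.09),onz("side",*cs(403,397),.09))
print("spacer",tri("top",ct(243,398),"side",cs(317,297)),onz("top",*ct(243,398),.068))
for q in [(160,355),(432,295),(468,425),(192,490)]: print("blk",onz("top",*ct(*q),.044).round(4))
f=onz("top",*ct(399,355),.09); m=onz("top",*ct(399,355),.09)
go([(f[0],f[1],.25),(f[0],f[1],.058)])
for y in [-.01,0]: pass
```

```text
(array([ 0.56868067, -0.16569403,  0.08701814]), np.float64(0.0011218939849339737)) [ 0.56743958 -0.16512829  0.09      ] [ 0.56840456 -0.16834246  0.09      ]
spacer (array([ 0.55119457, -0.07787743,  0.0660411 ]), np.float64(0.0017148138922989465)) [ 0.54992663 -0.07767212  0.068     ]
blk [ 0.5824 -0.0316  0.044 ]
blk [ 0.6137 -0.195   0.044 ]
blk [ 0.5343 -0.2107  0.044 ]
blk [ 0.5009 -0.0473  0.044 ]
tcp [0.4131 0.073  0.3378] yaw of tool y 10.5 tilt z [-0. -0. -1.] F [0.7 0.5 0.6] w 0.055 t 11.3
(np.float64(0.5674395835393573), np.float64(-0.1651282919314304), 0.25) -> [-0.2623  0.1084  0.0878]
(np.float64(0.5674395835393573), np.float64(-0.1651282919314304), 0.058) -> [-0.2623  0.1084  0.2798]
```

```bash
python3 -m handwheel '0 0 0 -0.05 0.02 0.01 0.055; 0 0 0 -0.1 0.04 0.03 0.055; 0 0 0 -0.15 0.06 0.05 0.055; 0 0 0 -0.2 0.08 0.06 0.055; 0 0 0 -0.25 0.1 0.08 0.055; 0 0 0 -0.2625 0.1085 0.1 0.055; 0 0 0 -0.2625 0.1085 0.14 0.055; 0 0 0 -0.2625 0.1085 0.16 0.055; 0 0 0 -0.2625 0.1085 0.16 0.055'
python3 - <<'E'
from h import *
go([(.5675,-.1655,.12),(.5675,-.1655,.058)])
s=snap("side","side12")
cv2.imwrite('pics/c12.png',cv2.resize(s[100:300,180:380],None,fx=3,fy=3,interpolation=2))
E
```

```text
t: 12.42
tcp_pos: [0.5672, -0.166, 0.1758]
eef_rot: [0.64, 0.768, -0.001, -0.002]
ft_force: [-0.2, 0.1, -0.2]
gripper_width: 0.0549
tcp [ 0.5672 -0.166   0.1758] yaw of tool y 10.4 tilt z [-0.004  0.002 -1.   ] F [-0.2  0.1 -0.2] w 0.0549 t 12.425
(0.5675, -0.1655, 0.12) -> [0.0002 0.0006 0.0558]
(0.5675, -0.1655, 0.058) -> [1.000e-04 8.000e-04 1.178e-01]
```

View pics/c12.png

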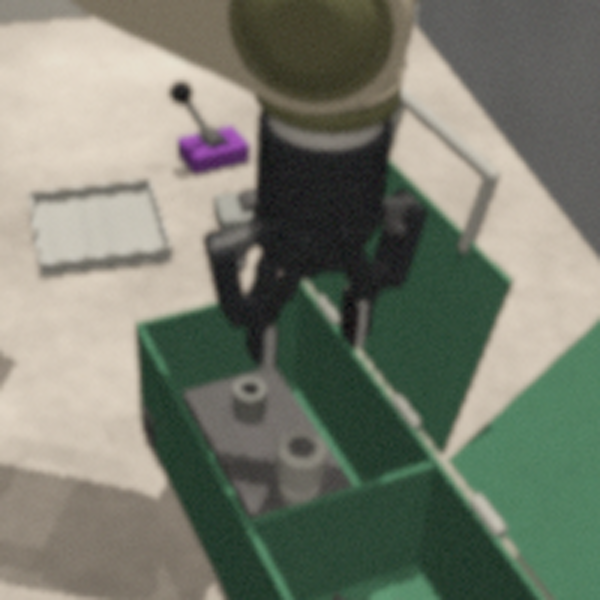

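```bash
python3 -m handwheel '0 0 0 0 0.0005 0.03 0.055; 0 0 0 0 0.0005 0.06 0.055; 0 0 0 0 0.0005 0.09 0.055; 0 0 0 0 0.0005 0.117 0.055; 0 0 0 0 0.0005 0.117 0.055'
python3 -m handwheel '0 0 0 0 0 0 0.04; 0 0 0 0 0 0 0.03; 0 0 0 0 0 0 0.02; 0 0 0 0 0 0 0.02' 50
python3 - <<'E'
from h import *
go([])
s=snap("side","side13")
cv2.imwrite('pics/c13.png',cv2.resize(s[100:300,180:380],None,fx=3,fy=3,interpolation=2))
E
```

```text
t: 13.1
tcp_pos: [0.568, -0.1653, 0.0606]
eef_rot: [0.64, 0.769, -0.0, -0.001]
ft_force: [-0.5, -0.4, 0.4]
gripper_width: 0.0545
t: 13.6
tcp_pos: [0.5692, -0.1657, 0.0633]
eef_rot: [0.639, 0.769, 0.0, 0.002]
ft_force: [-0.4, 0.6, 6.3]
gripper_width: 0.0349
tcp [ 0.5692 -0.1657  0.0633] yaw of tool y 10.5 tilt z [ 0.003 -0.002 -1.   ] F [-0.4  0.6  6.3] w 0.0349 t 13.6
```

View pics/c13.png

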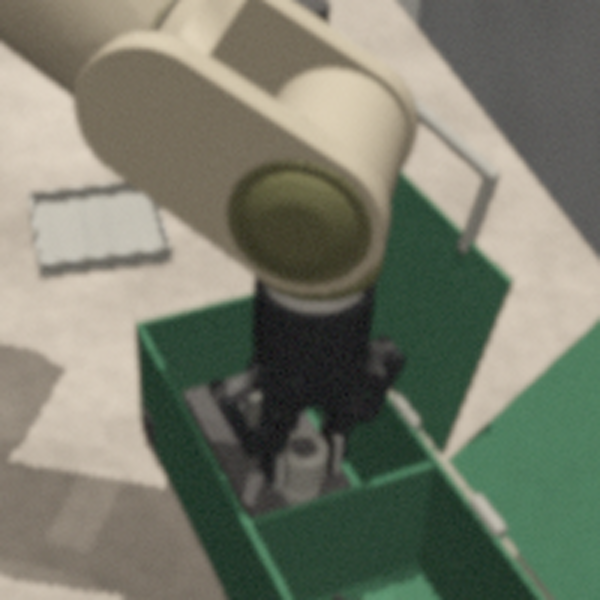

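```bash
python3 -m handwheel '0 0 0 0 0 0 0.02; 0 0 0 0 0 -0.01 0.02; 0 0 0 0 0 -0.025 0.02; 0 0 0 0 0 -0.04 0.02; 0 0 0 0 0 -0.065 0.02; 0 0 0 0 0 -0.1 0.02; 0 0 0 0 0 -0.14 0.02; 0 0 0 0 0 -0.18 0.02; 0 0 0 0 0 -0.21 0.02; 0 0 0 0 0 -0.21 0.02' 60
python3 - <<'E'
from h import *
go([(.465,.243,.26)])
s=snap("side","side14")
cv2.imwrite('pics/c14.png',cv2.resize(s[50:300,130:380],None,fx=2.4,fy=2.4,interpolation=2))
E
```

```text
t: 14.9
tcp_pos: [0.5688, -0.1654, 0.2739]
eef_rot: [0.639, 0.769, 0.001, 0.002]
ft_force: [0.3, 0.2, -2.6]
gripper_width: 0.0344
tcp [ 0.5688 -0.1654  0.2739] yaw of tool y 10.5 tilt z [ 0.004 -0.002 -1.   ] F [ 0.3  0.2 -2.6] w 0.0344 t 14.9
(0.465, 0.243, 0.26) -> [ 0.4205 -0.0276  0.0125]
```

View pics/c14.png

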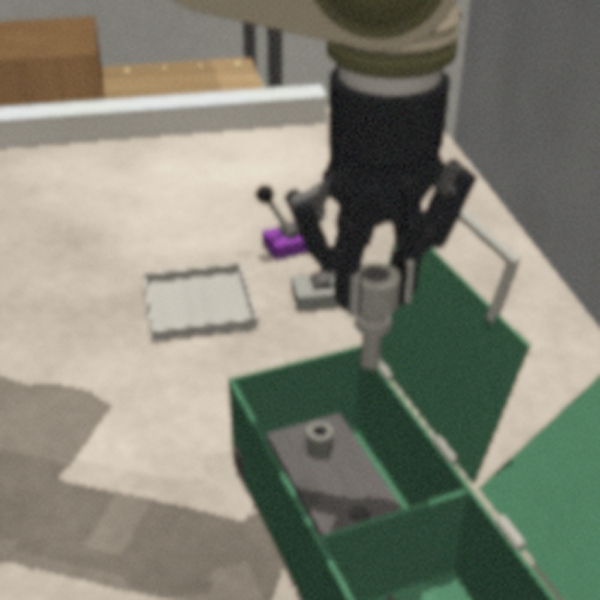

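```bash
python3 -m handwheel '0 0 0 0.03 -0.005 0 0.02; 0 0 0 0.08 -0.01 0 0.02; 0 0 0 0.135 -0.014 0 0.02; 0 0 0 0.19 -0.018 0 0.02; 0 0 0 0.245 -0.021 0.003 0.02; 0 0 0 0.3 -0.024 0.006 0.02; 0 0 0 0.35 -0.026 0.009 0.02; 0 0 0 0.39 -0.027 0.012 0.02; 0 0 0 0.412 -0.0275 0.012 0.02; 0 0 0 0.4205 -0.0275 0.012 0.02'
python3 -m handwheel '0 0 0 0 0 0 0.02; 0 0 0 0 0 0 0.02; 0 0 0 0 0 0 0.02'
python3 - <<'E'
from h import *
go([(.465,.243,.26)])
s=snap("side","side15");t=snap("top","top15")
cv2.imwrite('pics/c15.png',np.hstack([cv2.resize(x,(400,600*400//400),interpolation=2) for x in(s[40:280,150:310],t[60:300,120:280])]))
cv2.imwrite('pics/c15b.png',t)
E
```

```text
t: 16.2
tcp_pos: [0.4637, 0.244, 0.2578]
eef_rot: [0.639, 0.769, -0.001, -0.001]
ft_force: [-0.5, -0.5, -2.2]
gripper_width: 0.0343
t: 16.58
tcp_pos: [0.4648, 0.2426, 0.2592]
eef_rot: [0.64, 0.768, -0.0, 0.0]
ft_force: [-0.6, -0.1, -2.3]
gripper_width: 0.0344
tcp [0.4648 0.2426 0.2592] yaw of tool y 10.4 tilt z [-0. -0. -1.] F [-0.6 -0.1 -2.3] w 0.0344 t 16.575
(0.465, 0.243, 0.26) -> [ 0.0004  0.0002 -0.0008]
```

View pics/side15.png

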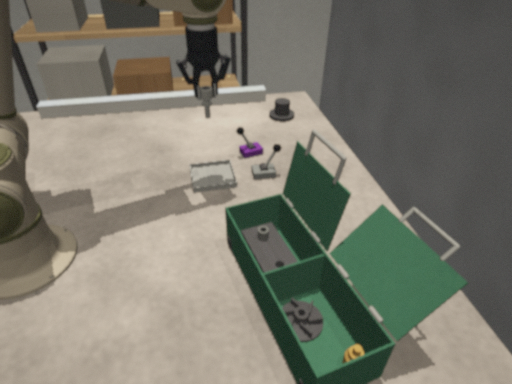

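View pics/c15.png

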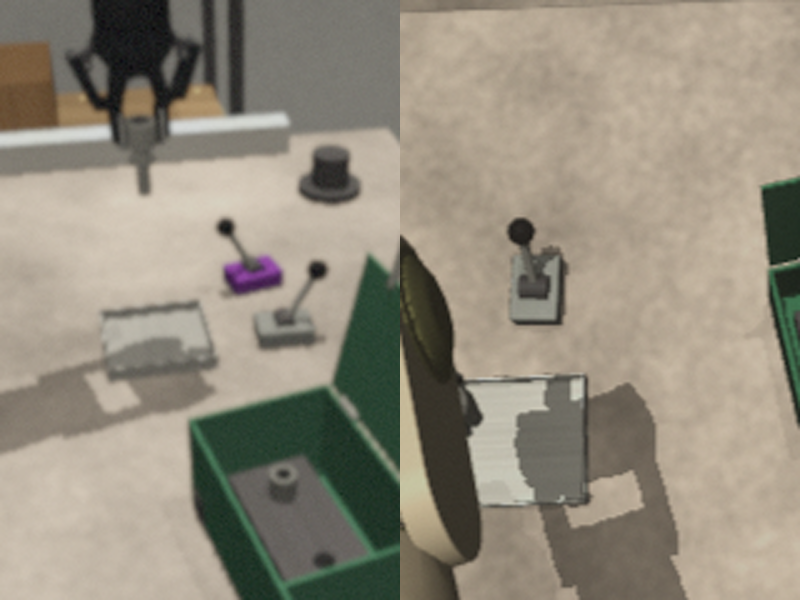

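View pics/c15b.png

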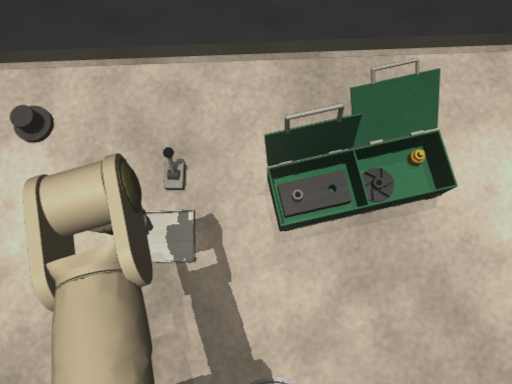

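Run:
```python
from h import *
o,d=ray("side",207.2,116.8); print("foot",(o+d*(.243-o[1])/d[1]).round(4))
print("knob",tri("top",(120+120/2.5,60+232/2.5),"side",(150+317/2.5,40+269/2.5)))
ob=monitor.get_obs(); print(abs(ob["dq"]).max(),ob["t"])
print(bot.job_done())
```

```text
foot [0.4631 0.243  0.2029]
knob (array([0.66001754, 0.23420914, 0.09019534]), np.float64(0.0006932550967113166))
0.00587709285191728 16.675
the job is handed in; nothing more can be done
None
```

I did the three steps in the order asked and handed the job in at 16.7 s, with the follower still in the gripper. `job_done` gives no verdict, so the results below are my own checks.

- **Isolator:** I chose the grey isolator rather than the purple look-alike and pushed its lever to the stop, where the force rose to about 25 N. The knob measured at (0.660, 0.234, 0.090), which matches fully off. The lever stayed there after release.
- **Flap:** I lifted it by the loop handle to about 1.78 rad by the commanded arc, then let go. The last pictures show it still leaning back. I did not measure its final angle separately.
- **Follower:** I gripped it by the roller and drew it straight up out of the bore nearer the divider. The wrist showed about 2.3–2.6 N of its weight, and the tool was vertical and nearly still (joint speeds under 0.006 rad/s).
- **Position over the tray:** The stem foot measured at about (0.463, 0.243, 0.203), against a tray centre of about (0.465, 0.243). That is roughly 185 mm above the tray rim.
- **Other parts:** In the last pictures the spacer is still in its bore and the impeller and pressure switch are where they were.

Small disagreements:
- The side and top cameras differed by up to about 10 mm on the tray rim corners, probably because I picked different edges. I used a centre close to the top-view one.
- The foot height from the picture was about 6 mm lower than the arm pose gave.

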